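# Fold up the coating tray, load it and work the spray pump

### The job

Coat this batch of bare steel parts against rust: fold the three hinged blue flaps of the tray up until they stand upright against their stops, and put every pipe nipple, bolt and nut that lies loose on the bench to the left and right of the tray into it, side by side on its floor. Only when the whole batch is in and the flaps stand, press the red cap of the pump bottle beside the tray fully down for a moment and let it spring back, leaving flaps up and parts in. Do not disturb the tin or the tape measure near the tray.

Things in the scene. Friction and masses are not known exactly. Their poses are not given: they have to be found in the camera images.
- tray: open folding coating tray, screwed down: bare floor 165 mm (its x) by 210 mm (its y), top 6 mm above the origin; fixed blue back wall along the +x edge, 57 mm high with its 8 mm steel hem; the other sides are hinged flaps. Origin: centre of the underside; x to the back wall, y to the left flap, z up. A fume hood (rim 0.28 m up) begins at world x = 0.72: swing past in front of it
- flap_front (a joint): front flap (tray's -x edge), blue plate 198 mm long, 45 mm from hinge to its 8 mm round hem, 4 mm thick. 0 = flat outward, pi/2 = upright at its stop (rad); starts leaning outward at 0.6 to 0.95. Friction hinge (0.12 N m): stays where left. Raise the hem from outside along its arc, up as well as inward; a finger pushed only inward at a low angle rubs and jams
- flap_front_edge (a point): middle of the front flap's hem (its free edge)
- flap_left (a joint): left flap (along the tray's +y edge), the same but 157 mm long; same joint values
- flap_left_edge (a point): middle of the left flap's hem
- flap_right (a joint): right flap (along the tray's -y edge), the same but 157 mm long; same joint values
- flap_right_edge (a point): middle of the right flap's hem
- flap_front_hinge (a point): middle of the front flap's hinge line, 84.5 mm from the tray's origin along -x and 8 mm above the bench
- flap_left_hinge (a point): middle of the left flap's hinge line, 107 mm from the tray's origin along +y and 8 mm above the bench
- flap_right_hinge (a point): middle of the right flap's hinge line, 107 mm from the tray's origin along -y and 8 mm above the bench
- bottle: white pump bottle with a green band, 58 mm diameter, fixed in a grey holder (84 mm square foot, 66 mm round socket) screwed to the bench beside the tray's right flap; upright, 151 mm high with its cap. Origin: centre of the underside
- pump_cap (a joint): red sprung cap of the pump bottle, in m: 0 = up, grows to 0.008 fully pressed. The spring pushes back with 1.5 N at the start and 5.5 N fully down; it returns by itself
- pump_cap_top (a point): centre of the flat top of the red cap (34 mm diameter; a thin nozzle sticks out of its side toward the tray); about 151 mm above the bench when up
- nipple_large: large steel pipe nipple, a short tube standing on end: 48 mm diameter, 55 mm high, about 0.16 kg. Origin: centre of the underside, z along the tube. May be absent
- nipple_small: small steel pipe nipple standing on end: 42 mm diameter, 45 mm high. Origin: centre of the underside, z along the tube. May be absent
- bolt_1: hexagon bolt lying on its side, 59 mm long (its y), shank 16 mm thick, its middle about 10 mm above the underside; the head (27 mm wide, 24 mm high) takes the last 12 mm at +y. Origin: under the middle of its length. May be absent
- bolt_2: a second bolt, the same. May be absent
- nut: hexagon nut lying flat, 23 mm across flats (its x), 27 mm across corners (its y), 13 mm high. Origin: centre of the underside. May be absent
- gel_tin: grey tin with white and green lid, 69 mm diameter, 52 mm high; bystander, leave alone
- tape_measure: yellow tape measure, 62x80x34 mm; bystander, leave alone

How it is judged (in metres and radians):
On the way, in this order (a step that is already met when the one before it is completed fails the run):
1. the three flaps stand upright and every part lies on the tray floor, let go (value of joint each of flap_front, flap_left, flap_right above 1.42 rad and x of nipple_large in the frame of tray between -0.085 and 0.085 m and y of nipple_large in the frame of tray between -0.108 and 0.108 m and z of nipple_large in the frame of tray between -0.005 and 0.038 m and x of nipple_small in the frame of tray between -0.085 and 0.085 m and y of nipple_small in the frame of tray between -0.108 and 0.108 m and z of nipple_small in the frame of tray between -0.005 and 0.038 m and x of bolt_1 in the frame of tray between -0.085 and 0.085 m and y of bolt_1 in the frame of tray between -0.108 and 0.108 m and z of bolt_1 in the frame of tray between -0.005 and 0.038 m and x of bolt_2 in the frame of tray between -0.085 and 0.085 m and y of bolt_2 in the frame of tray between -0.108 and 0.108 m and z of bolt_2 in the frame of tray between -0.005 and 0.038 m and x of nut in the frame of tray between -0.085 and 0.085 m and y of nut in the frame of tray between -0.108 and 0.108 m and z of nut in the frame of tray between -0.005 and 0.038 m and contact force between the fingers and nipple_large below 0.1 N and contact force between the fingers and nipple_small below 0.1 N and contact force between the fingers and bolt_1 below 0.1 N and contact force between the fingers and bolt_2 below 0.1 N and contact force between the fingers and nut below 0.1 N), for 0.2 s.
2. the pump cap is pressed fully down, with the flaps still up (value of joint pump_cap above 0.0065 m and value of joint each of flap_front, flap_left, flap_right above 1.42 rad), for 0.15 s.
3. the pump cap has sprung back (value of joint pump_cap below 0.0015 m), for 0.2 s.
At the end, for the whole second after the job is handed in: All three flaps stand within about 8 degrees of upright (joint over 1.42 rad), every part present lies at rest in the tray, on its floor (origin inside the four walls and under 38 mm above the bench), and the cap is up again (under 1.5 mm) (value of joint each of flap_front, flap_left, flap_right above 1.42 rad and x of nipple_large in the frame of tray between -0.085 and 0.085 m and y of nipple_large in the frame of tray between -0.108 and 0.108 m and z of nipple_large in the frame of tray between -0.005 and 0.038 m and x of nipple_small in the frame of tray between -0.085 and 0.085 m and y of nipple_small in the frame of tray between -0.108 and 0.108 m and z of nipple_small in the frame of tray between -0.005 and 0.038 m and x of bolt_1 in the frame of tray between -0.085 and 0.085 m and y of bolt_1 in the frame of tray between -0.108 and 0.108 m and z of bolt_1 in the frame of tray between -0.005 and 0.038 m and x of bolt_2 in the frame of tray between -0.085 and 0.085 m and y of bolt_2 in the frame of tray between -0.108 and 0.108 m and z of bolt_2 in the frame of tray between -0.005 and 0.038 m and x of nut in the frame of tray between -0.085 and 0.085 m and y of nut in the frame of tray between -0.108 and 0.108 m and z of nut in the frame of tray between -0.005 and 0.038 m and linear speed of each of nipple_large, nipple_small, bolt_1, bolt_2, nut below 0.03 m/s and value of joint pump_cap below 0.0015 m); the robot touches nothing.
It fails at once if the cap is pressed while a flap is still down (value of joint pump_cap above 0.005 m and value of joint any of flap_front, flap_left, flap_right below 1.1 rad).
It fails at once if the cap is pressed while a part is still out on the bench (value of joint pump_cap above 0.005 m and horizontal distance between any of nipple_large, nipple_small, bolt_1, bolt_2, nut and tray above 0.19 m).
It fails at once if the tin or the tape measure is moved more than 3 cm (distance of any of gel_tin, tape_measure from where it was at the start of the episode above 0.03 m).
Of nipple_large, nipple_small, bolt_1, bolt_2, nut only 3 to 5 are there at a start; the rules pass over those that are not, and their reading is None.
At some moment in a run one of nipple_large, nipple_small, bolt_1, bolt_2, nut may be knocked a few centimetres aside while the robot is not near it.
Once in a run the grip may slacken for a moment while it holds something.
It also fails if it takes over 210 s, if anything falls off the work surface, if the arm or the gripper's body presses on something with over 40 N, if the wrist force passes 120 N, or if a joint passes its speed limit or range.

### The arm

A 6-joint arm with a two-finger parallel gripper is mounted at the origin on a cart in front of the work surface, level with it; the furniture and walls round the work are solid. World frame = base frame: x ahead of the robot, y to its left, z up, the work surface at z = 0. Lengths are in m, angles in degrees, forces in N, time in s.
With the tool pointing down it reaches from about 0.425 to 0.925 m from the base axis. Payload 12.5 kg.
Tool frame: the origin (TCP) lies at the very end of the fingers, on their centre line; the grasp point (between the pads) lies 19 mm behind it; z points along the fingers, y is the line along which they close (so a half turn about z gives the same grasp; the last joint's range is limited). The gripper opens to 85 mm and grips with 20 to 120 N. Pads are 22 mm wide; open, the fingers measure 114 mm over their backs; the gripper's body (76 mm by 85 mm) begins 54 mm behind the grasp point. The pads swing forward as they close: fully open they stand 13 mm farther back than shut.
Start: joints at [-76.868, 28.126, 89.318, -0, 62.55, -6.05], TCP at [0.205, -0.59, 0.231] pointing down, gripper open.
Joint ranges: [-177.58, 177.58], [-47.91, 125.51], [2.72, 160], [-65.01, 245.01], [3.68, 167.84], [-153.87, 153.87]. Speed limits (degrees/s): [127.2, 127.2, 159.86, 180, 180, 180].

### API

Orientations are given as a 3x3 rotation matrix whose columns are the frame's x, y, z axes.
In Python, from bench import goto, movel, move_joints, release, close_gripper, pause, solve_ik, sense, capture, PlanningError, finish_job gives the robot as it stands. Calls block until the motion is done:
- goto(position, orientation): joint-space move of the TCP to a pose.
- movel(position, v=0.15, ori=None): straight line of the TCP; ori=None keeps the orientation; v is the mean speed in m/s.
- move_joints(angles): joint-space move.
- release() and close_gripper(): open the fingers fully, or close them until they stop; the grip force is fixed at half the most.
- pause(seconds).
- solve_ik(position, orientation): joint angles nearest the present ones, or None.
- sense(): the state.
- capture(name): name is "scene" or "top" or "wrist"; returns a dict with "pixels" (420x560x3 uint8, red, green, blue), "mtx" (3x3 intrinsics, pixels), "k1" (the pictures are not rectified: a ray, as slopes to the right and down, at radius r is drawn at 1 + k1 r^2 times it, then the intrinsics apply), "pose" (4x4, takes a point from camera to world coordinates); the wrist camera has in their place "T_tool_cam" (4x4, takes a point from camera to tool coordinates, whose origin is the TCP and whose axes are the flange's). Camera axes: x right, y up, looking along -z (the intrinsics and any distortion apply to the point x, -y, -z); pixel columns grow to the right and rows downward; lengths in m; the calibration is good to about 2 mm. A picture is of the moment at which its call begins: read the wrist's pose just before it. There is no depth.
A pose or a line that the arm cannot do raises PlanningError and nothing moves.
- finish_job(): hands the job in; it is judged then, once.
The state is a dict: "t": time; "joints": joint angles; "dq": joint speeds; "joint_efforts": joint torques, N m; "eef_pos": TCP position; "tcp_rot": TCP orientation; "contact_force": force on the tool from outside, world axes, zero at the start; "wrist_torque": the same for the moment, N m; "finger_gap": opening from 0.0 (shut) to 1.0 (fully open); "finger_force": force on a finger pad.
Only numpy, scipy, OpenCV 4.12 (cv2) and the standard library are available. Lean on these libraries where they do the work, as an engineer would, in place of code of your own. Each camera call takes 0.05 s, during which the arm holds its last target. There are 200 camera calls.

## Working session

There is one attempt and no reset: what is moved stays moved. The work goes in short steps, each a Python script; the robot and the scene stay as the last script left them, time stands still between calls to the robot, and variables do not carry over. Pictures are saved under pics/ and viewed, at most 14 in all, crops included, and the job is handed in when it is done.

```bash
mkdir -p pics; ls; cat > h.py <<'E'
import numpy as np, cv2
from bench import *
def snap(cam,name):
    s=sense(); c=capture(cam); cv2.imwrite(f'pics/{name}.png',c['pixels'][:,:,::-1])
    if cam=='wrist':
        T=np.eye(4);T[:3,:3]=np.array(s['tcp_rot']);T[:3,3]=s['eef_pos']
        c['pose']=T@np.array(c['T_tool_cam'])
    np.savez(f'pics/{name}.npz',mtx=c['mtx'],k1=c['k1'],pose=c['pose'])
    return c
def load(name): return np.load(f'pics/{name}.npz')
def ray(c,u,v):
    K=np.array(c['mtx']);k1=float(c['k1'])
    d=np.array([k1,0,0,0.]) 
    p=cv2.undistortPoints(np.array([[[u,v]]],float),K,d)[0,0]
    P=np.array(c['pose']); return P[:3,3],P[:3,:3]@np.array([p[0],-p[1],-1.])
def at(c,u,v,z):
    o,d=ray(c,u,v); return o+d*(z-o[2])/d[2]
def proj(c,p):
    P=np.linalg.inv(np.array(c['pose']));q=P[:3,:3]@np.array(p)+P[:3,3]
    x=np.array([[[q[0],-q[1],-q[2]]]])
    return cv2.projectPoints(x,np.zeros(3),np.zeros(3),np.array(c['mtx']),np.array([float(c['k1']),0,0,0]))[0][0,0]
E
python3 - <<'E'
from h import *
for n in('scene','top','wrist'):
    c=snap(n,n+'0'); print(n,np.round(c['mtx'],1).tolist(),c['k1'],np.round(c['pose'],3).tolist())
print(sense())
E
```

```text
pics
scene [[544.3, 0.0, 285.9], [0.0, 544.3, 208.9], [0.0, 0.0, 1.0]] -0.16354443937958124 [[0.467, 0.43, -0.773, -0.66], [-0.884, 0.206, -0.42, -0.646], [-0.021, 0.879, 0.476, 0.881], [0.0, 0.0, 0.0, 1.0]]
top [[483.1, 0.0, 284.8], [0.0, 483.1, 211.1], [0.0, 0.0, 1.0]] -0.029860879926102313 [[-0.023, 0.988, -0.151, 0.373], [-1.0, -0.025, -0.013, 0.026], [-0.016, 0.15, 0.988, 1.627], [0.0, 0.0, 0.0, 1.0]]
wrist [[324.9, 0.0, 277.2], [0.0, 324.9, 208.0], [0.0, 0.0, 1.0]] -0.03968045171213745 [[0.328, 0.908, 0.262, 0.272], [-0.945, 0.315, 0.091, -0.568], [0.0, -0.277, 0.961, 0.373], [0.0, 0.0, 0.0, 1.0]]
{'t': 0.15, 'joints': array([-7.68663058e+01,  2.81542730e+01,  8.93416737e+01,  1.71723421e-03,
        6.25495411e+01, -6.05380365e+00]), 'dq': array([-0.12842663, -0.12141679, -0.14986139, -0.01390632, -0.08440573,
        0.01637929]), 'joint_efforts': array([ 3.03231893e-03, -6.18706226e+01, -2.61692154e+01, -5.02861565e-05,
        3.20234343e-03,  2.21234563e-05]), 'eef_pos': array([ 0.2053693 , -0.59012493,  0.23088562]), 'tcp_rot': array([[ 9.44452660e-01,  3.28647453e-01, -1.54494530e-04],
       [ 3.28647471e-01, -9.44452345e-01,  7.79188006e-04],
       [ 1.10165432e-04, -7.86680422e-04, -9.99999684e-01]]), 'contact_force': array([ 0.78543578, -0.49144479, -0.7849596 ]), 'wrist_torque': array([-0.00491008, -0.01725715,  0.02414269]), 'finger_force': 0.0, 'finger_gap': 0.9989586761786312}
```

```bash
python3 - <<'E'
import cv2
a=cv2.imread('pics/top0.png'); 
cv2.imwrite('pics/top0c.png',cv2.resize(a[40:340,80:480],None,fx=2,fy=2,interpolation=cv2.INTER_CUBIC))
E
```

```text
(no output)
```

View pics/top0c.png

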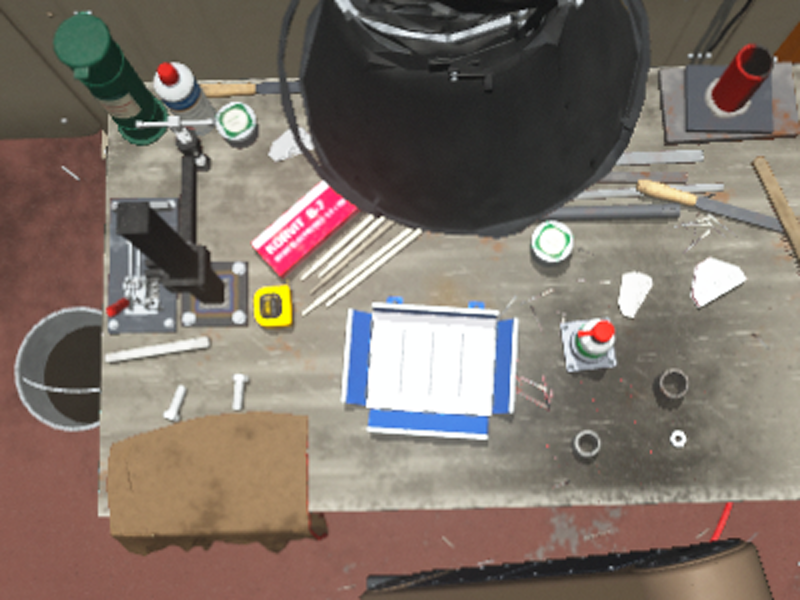

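View pics/scene0.png

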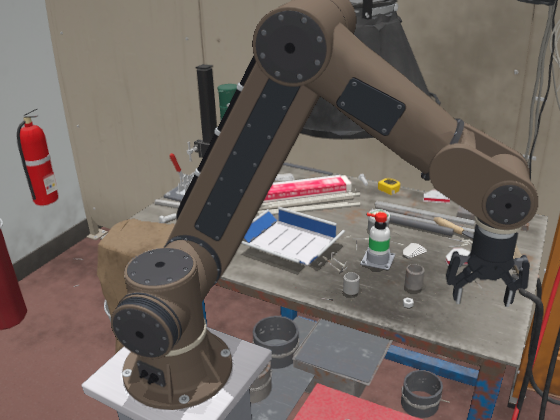

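```bash
python3 - <<'E'
from h import *
c=load('top0')
for n,x,y,z in [('floor FL',371,411,.006),('floor FR',494,414,.006),('wall BL',374,305,.057),('wall BR',498,312,.057),('fl hem a',370,431,.04),('fl hem b',488,437,.04),('L hem f',345,402,.04),('L hem b',350,311,.04),('R hem f',512,413,.04),('R hem b',516,320,.04),('cap',602,330,.151),('foot c',588,345,.003),('nipL',673,385,.055),('nipS',587,444,.045),('nut',678,438,.013),('b1 head',181,391,.012),('b1 tail',170,416,.01),('b2 head',239,378,.012),('b2 tail',238,405,.01),('tin',552,241,.052),('tape',273,306,.034),('cloth corner',307,415,.0),('cloth corner top',307,415,.05),('postbase',246,325,.0)]:
    print(n,np.round(at(c,80+x/2,40+y/2,z)[:2],3))
s=load('scene0')
print(at(s,389,185,.034))
E
```

```text
floor FL [0.505 0.114]
floor FR [ 0.495 -0.092]
wall BL [0.676 0.103]
wall BR [ 0.659 -0.101]
fl hem a [0.469 0.114]
fl hem b [ 0.455 -0.079]
L hem f [0.518 0.155]
L hem b [0.67  0.145]
R hem f [ 0.493 -0.119]
R hem b [ 0.648 -0.132]
cap [ 0.609 -0.253]
foot c [ 0.608 -0.256]
nipL [ 0.531 -0.382]
nipS [ 0.439 -0.239]
nut [ 0.447 -0.396]
b1 head [0.546 0.434]
b1 tail [0.504 0.453]
b2 head [0.565 0.336]
b2 tail [0.52  0.338]
tin [ 0.778 -0.196]
tape [0.683 0.275]
cloth corner [0.501 0.223]
cloth corner top [0.497 0.217]
postbase [0.658 0.326]
[ 1.03119829 -0.14586934  0.034     ]
```

```bash
cat >> h.py <<'E'
def down(yaw=0.):
    a=np.radians(yaw); x=np.array([np.cos(a),np.sin(a),0]); z=np.array([0,0,-1.]); return np.stack([x,np.cross(z,x),z],1)
E
python3 - <<'E'
from h import *
goto([0.47,-0.33,0.30],down(-20)); snap('wrist','wR')
goto([0.50,0.0,0.33],down(0)); snap('wrist','wT')
goto([0.49,0.36,0.30],down(30)); snap('wrist','wL')
print(sense()['t'],sense()['joints'])
E
```

```text
4.325 [ 2.99640344e+01  2.33181451e+01  8.65348591e+01 -9.00763761e-03
  7.01299363e+01  9.00762581e+01]
```

View pics/wR.png

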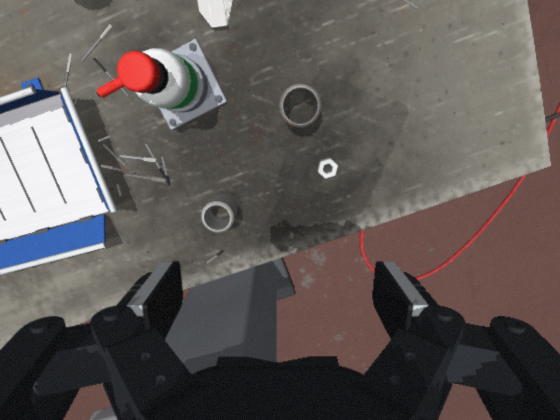

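View pics/wT.png

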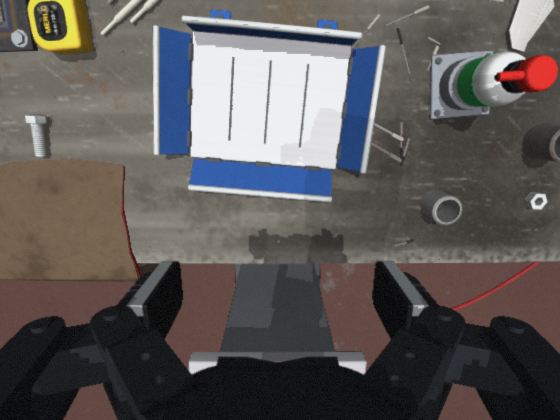

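View pics/wL.png

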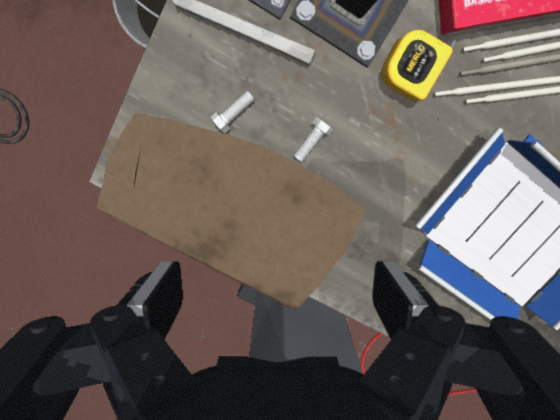

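```bash
cat > fit.py <<'E'
from h import *
from scipy.optimize import least_squares
c=load('wT'); t=load('top0')
obs=[('F',.099,190,188),('F',-.099,331,199),('L',.0785,155,28),('L',-.0785,156,153),('R',.0785,382,47),('R',-.0785,364,171),('floor',(-.0825,.105),190,158),('floor',(-.0825,-.105),338,168)]
def pt(p,k,s):
    x,y,w,f,l,r=p
    if k=='F': q=[-.0845-.045*np.cos(f),s,.008+.045*np.sin(f)]
    if k=='L': q=[s,.107+.045*np.cos(l),.008+.045*np.sin(l)]
    if k=='R': q=[s,-.107-.045*np.cos(r),.008+.045*np.sin(r)]
    if k=='floor': q=[*s,.006]
    return np.array([x+q[0]*np.cos(w)-q[1]*np.sin(w),y+q[0]*np.sin(w)+q[1]*np.cos(w),q[2]])
def res(p): return np.concatenate([proj(c,pt(p,k,s))-[u,v] for k,s,u,v in obs]+[(np.array(p[3:])-.78)*2])
if __name__=='__main__':
    o=least_squares(res,[.58,.005,-.05,.8,.8,.8]); print(np.round(o.x,4),np.degrees(o.x[2:]),np.round(o.fun,1))
    np.save('tray.npy',o.x)
    for n,x,y in [('F',488,437),('F',370,431),('L',345,402),('L',350,311),('R',512,413),('R',516,320)]:
        s={'F':(-.099,.099),'L':(-.0785,.0785),'R':(-.0785,.0785)}[n]
        print(n,80+x/2,40+y/2,[np.round(proj(t,pt(o.x,n,a)),1) for a in s])
    for n,img,u,v,z in [('nipL','wR',300,106,.055),('nipS','wR',218,217,.045),('nipS','wT',446,210,.045),('nut','wR',328,169,.013),('nut','wT',539,202,.013),('A head','wL',220,122,.012),('A tail','wL',251,96,.01),('B head','wL',321,126,.012),('B tail','wL',299,157,.01),('B head','wT',37,120,.012),('B tail','wT',41,155,.01),('cap','wR',139,71,.151),('cap','wT',540,71,.151),('foot','wR',182,85,.003)]:
        print(n,img,np.round(at(load(img),u,v,z)[:2],4))
E
python3 fit.py
```

```text
[ 0.5863  0.0096 -0.0841  0.6029  0.4448  0.9066] [-4.82090364 34.54207959 25.48636807 51.94209852] [-0.3  0.2  1.   0.5 -0.6 -0.2 -0.3  0.7  1.  -2.  -0.2  1.4  0.8 -0.9
 -1.6  0.9 -0.4 -0.7  0.3]
F 324.0 258.5 [array([323.9, 258. ]), array([263.9, 254.4])]
F 265.0 255.5 [array([323.9, 258. ]), array([263.9, 254.4])]
L 252.5 241.0 [array([250.3, 240.6]), array([253.6, 194.3])]
L 255.0 195.5 [array([250.3, 240.6]), array([253.6, 194.3])]
R 336.0 246.5 [array([335.7, 245.3]), array([337.8, 198.2])]
R 338.0 200.0 [array([335.7, 245.3]), array([337.8, 198.2])]
nipL wR [ 0.5362 -0.3839]
nipS wR [ 0.4435 -0.2416]
nipS wT [ 0.4446 -0.2361]
nut wR [ 0.4476 -0.3958]
nut wT [ 0.4472 -0.3959]
A head wL [0.5076 0.4515]
A tail wL [0.5553 0.4324]
B head wL [0.5679 0.3364]
B tail wL [0.5194 0.3403]
B head wT [0.5673 0.3331]
B tail wT [0.5182 0.3382]
cap wR [ 0.6098 -0.2594]
cap wT [ 0.6128 -0.2513]
foot wR [ 0.6126 -0.2547]
```

```bash
cat >> h.py <<'E'
TX,TY,TW=0.5863,0.0075,-4.8
def tray(x,y,z=0.):
    a=np.radians(TW); return np.array([TX+x*np.cos(a)-y*np.sin(a),TY+x*np.sin(a)+y*np.cos(a),z])
def best(p,yaw,flips=(0,180)):
    j0=np.array(sense()['joints']); c=[]
    for f in flips:
        for g in (0,360):
            j=solve_ik(p,down(yaw+f))
            if j is not None: c.append((abs(j[5]-j0[5])+abs(j[0]-j0[0]),yaw+f))
    return min(c)[1]
def check(p,z=.01,r=9,s=14):
    a=cv2.imread('pics/top0.png'); b=capture('top')['pixels'][:,:,::-1].copy(); c=load('top0')
    u,v=np.round(proj(c,[p[0],p[1],z])).astype(int)
    m=cv2.matchTemplate(b[v-s-r:v+s+r+1,u-s-r:u+s+r+1],a[v-r:v+r+1,u-r:u+r+1],cv2.TM_CCOEFF_NORMED)
    _,sc,_,l=cv2.minMaxLoc(m); print('check',round(sc,2),(l[0]-s,l[1]-s)); return sc>.7 and max(abs(l[0]-s),abs(l[1]-s))<=1
def pick(p,yaw,z,gapmin,hz=.25,flips=(0,180)):
    yaw=best([p[0],p[1],hz],yaw,flips); release()
    goto([p[0],p[1],hz],down(yaw)); movel([p[0],p[1],.08]); movel([p[0],p[1],z],v=.08); close_gripper()
    g=sense()['finger_gap']; movel([p[0],p[1],hz],v=.2); s=sense(); print('gap',round(g,3),round(s['finger_gap'],3),'t',round(s['t'],1),'F',np.round(s['contact_force'],1))
    return s['finger_gap']>gapmin
def place(x,y,yaw,z,gapmin,hz=.25,flips=(0,180)):
    p=tray(x,y); yaw=best([p[0],p[1],hz],yaw,flips)
    goto([p[0],p[1],hz],down(yaw)); g=sense()['finger_gap']
    if g<gapmin: print('LOST',g); return False
    movel([p[0],p[1],.08],v=.2); movel([p[0],p[1],z],v=.06); print('at floor',np.round(sense()['contact_force'],1),sense()['finger_gap']); release(); pause(.1); movel([p[0],p[1],hz],v=.25); print('t',sense()['t']); return True
E
python3 - <<'E'
from h import *
# bolts: tool y (closing) across the shank; tool x along the shank
d=np.degrees(np.arctan2(.335-.3395,.5676-.519))
if pick([.5455,.337],d,.006,.08): place(0,.07,TW+90,.0135,.08)
d=np.degrees(np.arctan2(.4515-.4324,.5076-.5553))
if check([.5315,.442]) and pick([.5290,.443],d,.006,.08): place(0,-.07,TW+90,.0135,.08)
goto([.5,0,.3],down(0)); snap('wrist','w2')
E
```

```text
gap 0.156 0.154 t 9.5 F [-0.1  0.7 -1.6]
at floor [ 0.2  0.1 -0.5] 0.1583060494351723
t 15.4
check 1.0 (0, 0)
gap 0.155 0.157 t 21.4 F [ 0.1  0.2 -2.2]
at floor [ 0.9 -1.  -1. ] 0.15661905541092555
t 27.4167
```

View pics/w2.png

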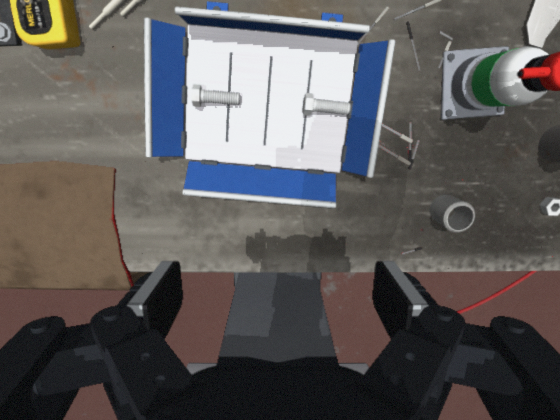

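```bash
python3 - <<'E'
from h import *
p=np.array([.4475,-.396])
assert check(p)
goto([p[0]-.03,p[1],.16],down(-20)); c=snap('wrist','nut')
g=cv2.cvtColor(c['pixels'],cv2.COLOR_RGB2GRAY); u,v=np.round(proj(c,[*p,.013])).astype(int); r=45
a=g[v-r:v+r,u-r:u+r]; th,m=cv2.threshold(a,0,255,cv2.THRESH_OTSU)
cs,_=cv2.findContours(m,cv2.RETR_EXTERNAL,cv2.CHAIN_APPROX_NONE); k=max(cs,key=cv2.contourArea)[:,0]
w=np.array([at(c,x+u-r,y+v-r,.013)[:2] for x,y in k])
q=[(np.ptp(w@[np.cos(t),np.sin(t)]),np.degrees(t)) for t in np.radians(np.arange(0,180,5))]
print(th,len(k),[(round(b),round(x*1000,1)) for x,b in q]); print((w.max(0)+w.min(0))/2)
cv2.imwrite('pics/nutc.png',cv2.resize(c['pixels'][v-r:v+r,u-r:u+r,::-1],None,fx=4,fy=4))
E
```

```text
check 1.0 (0, 0)
188.0 81 [(0, np.float64(25.1)), (5, np.float64(25.7)), (10, np.float64(26.2)), (15, np.float64(26.4)), (20, np.float64(26.5)), (25, np.float64(26.4)), (30, np.float64(26.6)), (35, np.float64(26.6)), (40, np.float64(26.5)), (45, np.float64(26.1)), (50, np.float64(25.5)), (55, np.float64(24.7)), (60, np.float64(24.5)), (65, np.float64(24.8)), (70, np.float64(25.1)), (75, np.float64(25.8)), (80, np.float64(26.4)), (85, np.float64(26.8)), (90, np.float64(26.9)), (95, np.float64(26.9)), (100, np.float64(26.6)), (105, np.float64(26.2)), (110, np.float64(25.5)), (115, np.float64(24.8)), (120, np.float64(24.8)), (125, np.float64(25.7)), (130, np.float64(26.5)), (135, np.float64(27.1)), (140, np.float64(27.5)), (145, np.float64(27.6)), (150, np.float64(27.6)), (155, np.float64(27.3)), (160, np.float64(26.8)), (165, np.float64(26.4)), (170, np.float64(25.8)), (175, np.float64(25.0))]
[ 0.44889957 -0.3954414 ]
```

View pics/nutc.png

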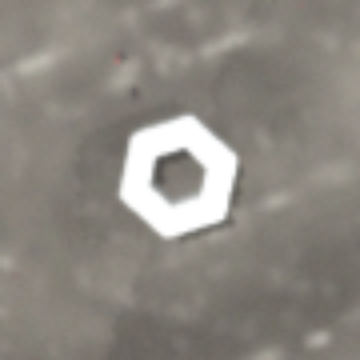

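```bash
python3 - <<'E'
from h import *
if pick([.4487,-.3955],88,.0035,.15): 
  if place(0,0,TW+90,.0105,.15):
    ok=check([.536,-.384],.03) and pick([.536,-.384],TW,.024,.4,flips=(0,))
    ok=ok and place(.046,0,TW,.0325,.4,flips=(0,))
    if ok:
      ok=check([.4442,-.239],.03) and pick([.4442,-.239],TW,.020,.35,flips=(0,))
      ok=ok and place(-.046,0,TW,.0285,.35,flips=(0,))
goto([.5,0,.3],down(0)); snap('wrist','w3')
E
```

```text
gap 0.007 0.001 t 36.5 F [-0.8 -0.8 -0.2]
```

View pics/w3.png

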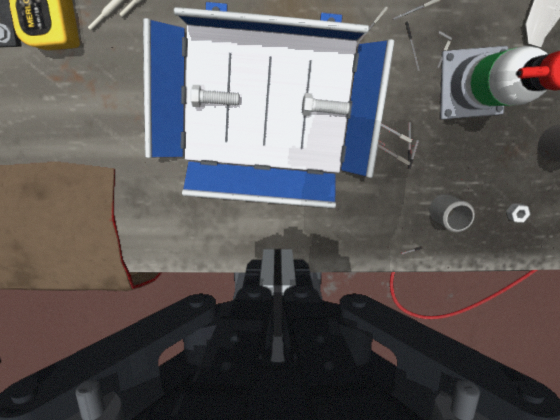

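```bash
cat >> h.py <<'E'
def measure_nut(p):
    release(); goto([p[0]-.03,p[1],.16],down(-20)); c=snap('wrist','nut2')
    g=cv2.cvtColor(c['pixels'],cv2.COLOR_RGB2GRAY); u,v=np.round(proj(c,[*p,.013])).astype(int); r=34
    a=g[v-r:v+r,u-r:u+r]; th,m=cv2.threshold(a,0,255,cv2.THRESH_OTSU)
    cs,_=cv2.findContours(m,cv2.RETR_EXTERNAL,cv2.CHAIN_APPROX_NONE); k=max(cs,key=cv2.contourArea)[:,0]
    w=np.array([at(c,x+u-r,y+v-r,.013)[:2] for x,y in k])
    f=lambda t:np.ptp(w@[np.cos(t),np.sin(t)])
    q=[(sum(f(np.radians(t+o)) for o in(0,60,120)),t) for t in range(-30,30,3)]; t=min(q)[1]
    cv2.imwrite('pics/nutc2.png',cv2.resize(c['pixels'][v-r:v+r,u-r:u+r,::-1],None,fx=5,fy=5))
    p=(w.max(0)+w.min(0))/2; print('nut',p,np.ptp(w,axis=0),'flat',t); return p,t
E
python3 - <<'E'
from h import *
c=load('w3'); p=at(c,521,213,.013)[:2]; print(p, at(c,458,216,.045), at(load('w2'),553,207,.013))
p,t=measure_nut(p)
if np.linalg.norm(p-np.array([.445,-.365]))<.03 and pick(p,t+90,.0035,.15):
   place(0,0,TW+90,.0105,.15)
E
```

```text
[ 0.43897526 -0.34655726] [ 0.4450703  -0.23646651  0.045     ] [ 0.44861264 -0.39179375  0.013     ]
nut [ 0.43835096 -0.34718458] [0.02512715 0.0269587 ] flat -3
gap 0.251 0.25 t 46.1 F [ 0.7  0.3 -0.4]
at floor [ 0.5  0.2 -0. ] 0.24752813612499916
t 52.3167
```

View pics/nutc2.png

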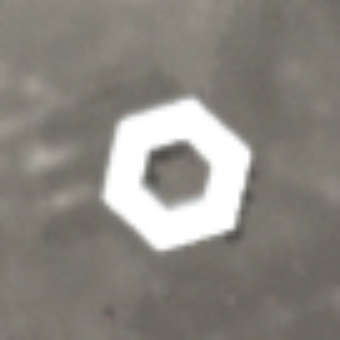

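The nut had been knocked about 5 cm toward the tray. It was picked up there and placed. The two nipples are next.

```bash
python3 - <<'E'
from h import *
ok=check([.536,-.384],.03) and pick([.536,-.384],TW,.024,.4,flips=(0,))
ok=ok and place(.046,0,TW,.0325,.4,flips=(0,))
if ok:
      ok=check([.4442,-.239],.03) and pick([.4442,-.239],TW,.020,.35,flips=(0,))
      ok=ok and place(-.046,0,TW,.0285,.35,flips=(0,))
goto([.5,0,.3],down(0)); snap('wrist','w4')
E
```

```text
check 1.0 (0, 0)
gap 0.536 0.539 t 57.9 F [-0.1 -0.1 -1.6]
at floor [-0.5  0.1 -1.3] 0.5404136613393464
t 62.9333
check 1.0 (0, 0)
gap 0.467 0.469 t 68.3 F [-0.3 -0.7 -1.8]
at floor [-0.6 -0.2 -1.1] 0.46584163243300686
t 73.0417
```

View pics/w4.png

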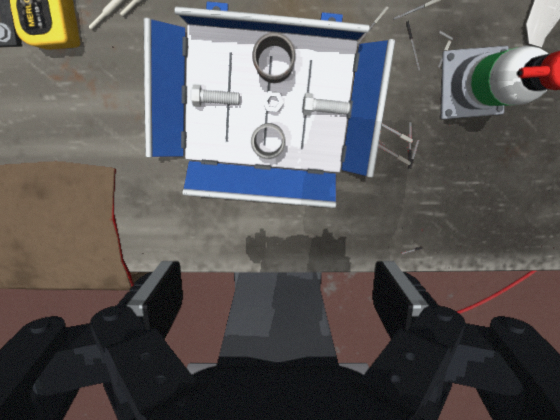

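```bash
cat >> h.py <<'E'
def flap(side,s,yaw):
    # side: 'F','L','R'; s = position along the flap; push hem from outside along its arc
    def P(d,z): return {'F':lambda:tray(-d,s,z),'L':lambda:tray(s,d,z),'R':lambda:tray(s,-d,z)}[side]()
    n={'F':tray(-1,0),'L':tray(0,1),'R':tray(0,-1)}[side]-tray(0,0)
    h=.0845 if side=='F' else .107
    D=lambda t:h+.045*np.cos(t)+.015
    p=P(D(.45)+.006,.25); goto(p,down(yaw)); movel(P(D(.45)+.006,.07),v=.2); movel(P(D(.45)+.006,.014),v=.1)
    f0=np.array(sense()['contact_force']); log=[]
    for t in np.arange(.5,1.73,.06):
        movel(P(D(t),.014+.032*min(1,(t-.45)/1.1)),v=.08)
        f=np.array(sense()['contact_force'])-f0; log.append((round(t,2),round(f@n,1),round(f[2],1)))
        if f@n>15 and t>1.25: break
    print(side,log); q=P(D(t),0)
    movel(P(D(t)+.03,.05),v=.1); movel(P(D(t)+.03,.25),v=.25); print(round(sense()['t'],1))
E
python3 - <<'E'
from h import *
goto([.5,0,.3],down(TW)); close_gripper()
flap('F',0,TW)
flap('L',0,TW-90)
goto([.48,.03,.3],down(0)); snap('wrist','w5')
E
```

```text
F [(np.float64(0.5), np.float64(0.0), np.float64(0.2)), (np.float64(0.56), np.float64(-0.8), np.float64(-0.9)), (np.float64(0.62), np.float64(-0.4), np.float64(-0.4)), (np.float64(0.68), np.float64(2.4), np.float64(1.4)), (np.float64(0.74), np.float64(6.0), np.float64(2.6)), (np.float64(0.8), np.float64(6.5), np.float64(4.7)), (np.float64(0.86), np.float64(8.7), np.float64(5.9)), (np.float64(0.92), np.float64(8.9), np.float64(6.4)), (np.float64(0.98), np.float64(9.0), np.float64(6.0)), (np.float64(1.04), np.float64(6.8), np.float64(4.2)), (np.float64(1.1), np.float64(4.8), np.float64(3.1)), (np.float64(1.16), np.float64(2.7), np.float64(1.1)), (np.float64(1.22), np.float64(0.3), np.float64(0.2)), (np.float64(1.28), np.float64(0.2), np.float64(0.1)), (np.float64(1.34), np.float64(2.1), np.float64(0.6)), (np.float64(1.4), np.float64(1.6), np.float64(0.3)), (np.float64(1.46), np.float64(1.2), np.float64(0.1)), (np.float64(1.52), np.float64(1.6), np.float64(0.5)), (np.float64(1.58), np.float64(4.6), np.float64(-2.0)), (np.float64(1.64), np.float64(15.3), np.float64(5.4))]
83.0Traceback (most recent call last):
  File "<stdin>", line 4, in <module>
  File "h.py", line 65, in flap
    p=P(D(.45)+.006,.25); goto(p,down(yaw)); movel(P(D(.45)+.006,.07),v=.2); movel(P(D(.45)+.006,.014),v=.1)
                          ~~~~^^^^^^^^^^^^^
bench.PlanningError: the arm cannot take that pose within its joint ranges
```

```bash
python3 - <<'E'
from h import *
print(solve_ik(tray(-.03,-.17,.05),down(TW+90)),solve_ik(tray(-.03,-.17,.05),down(TW-90)))
goto(tray(0,.05,.28),down(TW+45))
flap('L',0,TW+90)
goto([.48,.03,.3],down(0)); snap('wrist','w5')
E
```

```text
[-2.30791943e+01  3.72859990e+01  1.06861564e+02 -2.54444375e-14
  3.58524367e+01 -1.82791943e+01] None
L [(np.float64(0.5), np.float64(1.7), np.float64(1.9)), (np.float64(0.56), np.float64(3.9), np.float64(2.6)), (np.float64(0.62), np.float64(4.9), np.float64(3.7)), (np.float64(0.68), np.float64(4.2), np.float64(3.8)), (np.float64(0.74), np.float64(3.8), np.float64(2.9)), (np.float64(0.8), np.float64(3.9), np.float64(3.8)), (np.float64(0.86), np.float64(1.8), np.float64(1.7)), (np.float64(0.92), np.float64(1.5), np.float64(-0.2)), (np.float64(0.98), np.float64(-0.1), np.float64(-0.2)), (np.float64(1.04), np.float64(-0.4), np.float64(0.0)), (np.float64(1.1), np.float64(-0.8), np.float64(0.4)), (np.float64(1.16), np.float64(0.2), np.float64(0.3)), (np.float64(1.22), np.float64(0.2), np.float64(1.0)), (np.float64(1.28), np.float64(-0.4), np.float64(-0.4)), (np.float64(1.34), np.float64(0.1), np.float64(0.2)), (np.float64(1.4), np.float64(0.4), np.float64(0.2)), (np.float64(1.46), np.float64(2.5), np.float64(-1.2)), (np.float64(1.52), np.float64(20.5), np.float64(-9.9))]
92.0
```

View pics/w5.png

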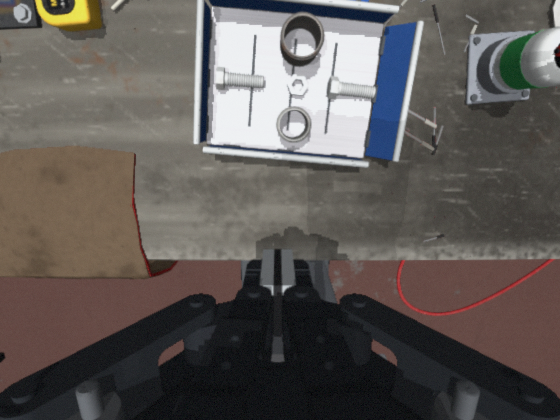

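```bash
python3 - <<'E'
from h import *
goto(tray(-.03,-.1,.28),down(TW+45))
flap('R',-.03,TW+90)
goto([.48,.0,.3],down(0)); c=snap('wrist','w6')
snap('top','top6')
p=np.load('tray.npy')
E
```

```text
R [(np.float64(0.5), np.float64(1.1), np.float64(0.4)), (np.float64(0.56), np.float64(0.8), np.float64(-1.1)), (np.float64(0.62), np.float64(-0.2), np.float64(0.9)), (np.float64(0.68), np.float64(0.1), np.float64(-1.1)), (np.float64(0.74), np.float64(0.2), np.float64(-0.4)), (np.float64(0.8), np.float64(0.3), np.float64(-0.8)), (np.float64(0.86), np.float64(0.8), np.float64(-0.2)), (np.float64(0.92), np.float64(1.4), np.float64(-1.0)), (np.float64(0.98), np.float64(0.6), np.float64(-0.2)), (np.float64(1.04), np.float64(0.4), np.float64(-0.1)), (np.float64(1.1), np.float64(1.0), np.float64(1.4)), (np.float64(1.16), np.float64(2.9), np.float64(1.1)), (np.float64(1.22), np.float64(1.7), np.float64(2.0)), (np.float64(1.28), np.float64(0.7), np.float64(0.7)), (np.float64(1.34), np.float64(0.6), np.float64(-0.3)), (np.float64(1.4), np.float64(0.4), np.float64(-0.7)), (np.float64(1.46), np.float64(0.5), np.float64(-0.5)), (np.float64(1.52), np.float64(0.6), np.float64(0.5)), (np.float64(1.58), np.float64(1.3), np.float64(-0.9)), (np.float64(1.64), np.float64(0.6), np.float64(1.0)), (np.float64(1.7), np.float64(5.4), np.float64(1.9))]
103.4
```

View pics/w6.png

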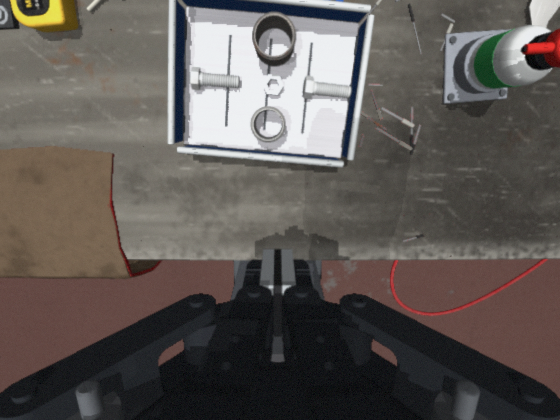

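```bash
python3 - <<'E'
from h import *
n=tray(0,-1)-tray(0,0)
goto(tray(-.03,-.15,.25),down(TW+90)); movel(tray(-.03,-.15,.046),v=.15)
f0=np.array(sense()['contact_force']); log=[]
for d in np.arange(.126,.105,-.001):
    movel(tray(-.03,-d,.046),v=.03); f=(np.array(sense()['contact_force'])-f0)@n; log.append((round(d,3),round(f,1)))
    if f>14: break
print(log)
movel(tray(-.03,-.15,.046),v=.15);movel(tray(-.03,-.15,.25),v=.25)
goto([.48,.0,.3],down(0)); c=snap('wrist','w7')
a=cv2.imread('pics/w7.png')[0:190,150:400]; cv2.imwrite('pics/w7c.png',cv2.resize(a,None,fx=3,fy=3,interpolation=cv2.INTER_CUBIC))
print(sense()['t'])
E
```

```text
[(np.float64(0.126), np.float64(0.4)), (np.float64(0.125), np.float64(0.6)), (np.float64(0.124), np.float64(-0.6)), (np.float64(0.123), np.float64(0.0)), (np.float64(0.122), np.float64(-0.5)), (np.float64(0.121), np.float64(0.4)), (np.float64(0.12), np.float64(0.1)), (np.float64(0.119), np.float64(-0.1)), (np.float64(0.118), np.float64(0.2)), (np.float64(0.117), np.float64(0.2)), (np.float64(0.116), np.float64(4.6)), (np.float64(0.115), np.float64(12.2)), (np.float64(0.114), np.float64(18.6))]
114.8917
```

View pics/w7c.png

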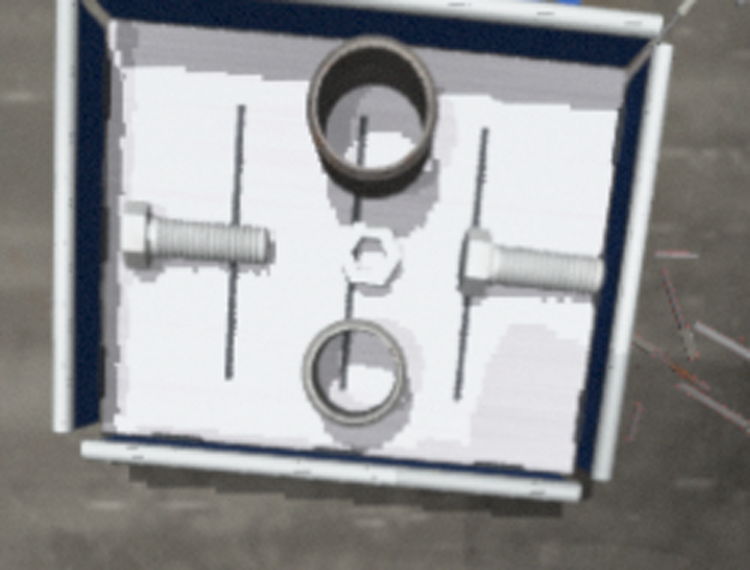

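```bash
python3 - <<'E'
from h import *
c=load('w7'); q=lambda x,y,z=.053: at(c,150+x/3,y/3,z)
L=q(63,428);R=q(603,478);R2=q(663,48);F=[q(83,448),q(580,492)]; B=[q(80,-12),q(660,22)]
print('LR',np.linalg.norm(L-R),L,R); print('F',np.linalg.norm(F[0]-F[1]),F)
b=q(663,22,.053); 
a=np.radians(TW);ex=np.array([np.cos(a),np.sin(a),0])
fl=[q(103,432,.006),q(575,470,.006),q(110,22,.006),q(622,70,.006)]
print('front hem x vs floor front edge',[(f@ex) for f in F],[(f@ex) for f in fl],'back hem',b@ex)
t=load('top0')
print('cap',at(c,0,0,.0)[:2])
E
```

```text
LR 0.2146531075589291 [0.5190868  0.12377202 0.053     ] [ 0.49922768 -0.08996046  0.053     ]
F 0.1983164470640354 [array([0.51123578, 0.11646691, 0.053     ]), array([ 0.49361098, -0.08106481,  0.053     ])]
front hem x vs floor front edge [np.float64(0.4996971091384229), np.float64(0.49866314323950556)] [np.float64(0.5014707978965364), np.float64(0.5021400362711335), np.float64(0.664938457059559), np.float64(0.6644558818852194)] back hem 0.6690219548251161
cap [0.69299634 0.34329334]
```

```bash
python3 - <<'E'
from h import *
x,y=.611,-.2545
goto([.5,-.2,.27],down(60)); goto([x,y,.22],down(85)); movel([x,y,.156],v=.1)
f0=np.array(sense()['contact_force']); log=[]
for z in np.arange(.153,.1355,-.001):
    movel([x,y,z],v=.03); f=(np.array(sense()['contact_force'])-f0)[2]; log.append((round(z,3),round(f,1)))
    if f>14: break
pause(.4); print(log, sense()['t'])
movel([x,y,.16],v=.08); movel([x,y,.25]); pause(.6)
goto([.48,-.0,.3],down(0)); snap('wrist','w8')
a=cv2.imread('pics/w7.png').astype(int);
E
```

```text
[(np.float64(0.153), np.float64(-0.4)), (np.float64(0.152), np.float64(-0.8)), (np.float64(0.151), np.float64(0.6)), (np.float64(0.15), np.float64(1.2)), (np.float64(0.149), np.float64(1.1)), (np.float64(0.148), np.float64(1.3)), (np.float64(0.147), np.float64(2.9)), (np.float64(0.146), np.float64(2.7)), (np.float64(0.145), np.float64(3.7)), (np.float64(0.144), np.float64(4.6)), (np.float64(0.143), np.float64(5.1)), (np.float64(0.142), np.float64(10.5)), (np.float64(0.141), np.float64(18.0))] 121.2
```

View pics/w8.png

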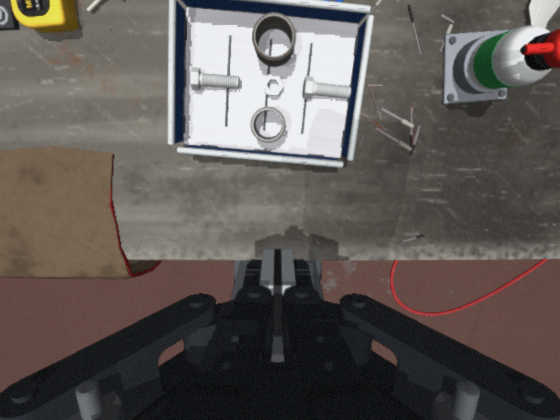

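The cap reached its bottom stop (the force climbed sharply past the spring's 5 N). The flaps are still up and all five parts are in the tray.

```bash
python3 -c "
from bench import *
print(finish_job())"
```

```text
the job is handed in; nothing more can be done
None
```

The job is handed in: all five parts are on the tray floor, the three flaps are up at their stops, and the cap was pressed to its stop and released; the tin and tape were not touched, and no verdict came back.

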